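# Draw a tone bar out of the rack drawer and hold it to the microphone

### The job

Pull the rack's drawer out to its stop, then take the long rosewood tone bar out of it: it is longer than the drawer's opening, so tilt its front end up and draw it out slantwise, without prying it against the rack and without dropping it. Finish while holding the bar level and still in the air for the sound check, one of its two ends a few centimetres straight in front of the microphone's grille at the grille's height, the bar touching neither the microphone nor the rack; leave the drawer open, and the microphone and the bowls, mug and tumbler around it where they stand.

Things in the scene. Friction and masses are not known exactly. Their poses are not given: they have to be found in the camera images.
- rack: black 10-inch road rack with aluminium edges, 256 wide, 380 deep, 160 mm high, fixed. Origin: table height, middle of its front edge. Own x points from the front into the rack, y across, z up; its drawer front looks along its own -x. Its top panel (10 mm thick, underside 150 mm above the table) ends at x = 0: what is in the drawer at x > 0 lies under it.
- drawer (a joint): how far the drawer is pulled out along the rack's -x (m): 0 shut, 0.24 at its stop; it starts ajar, needs about 3 N and stays where left. Its steel front is 18 mm thick, 230 wide, top edge 148 mm above the table; the opening from the front's inner face to the rack's front edge is as long as the joint value.
- drawer_floor (a point): middle of the floor of the drawer's wide compartment, which holds the tone bar: 340 long, 153 mm wide, floor 70 mm above the table; side and back walls rise 52 mm from it. A 30 mm high divider on the +y side parts it from a narrow one with two wooden claves. Moves with the drawer; axes as the rack's.
- drawer_grip (a point): middle of the drawer's handle: a level steel bar 10 mm thick and 110 mm long along the rack's y, its centre line 35 mm off the drawer's front and 125 mm above the table (35 mm below the rack's top). It moves with the drawer. Axes as the rack's.
- bar_mid (a point): centre of the tone bar: reddish rosewood, 300 long, 40 wide, 20 mm thick at the ends, hollowed from below to 12 mm in the middle (flat top 10 mm above this point), 0.14 to 0.27 kg. It lies flat, roughly along the drawer. Own x runs along it to the back end, y across, z up. With the drawer at its stop the back end still lies 40 to 110 mm under the rack's top panel.
- bar_front (a point): middle of the bar's end face nearer the drawer's front, 150 mm from the centre along its own -x, half-way up. Axes as bar_mid.
- bar_back (a point): middle of the bar's other end face, 150 mm from the centre along its own +x, half-way up. Axes as bar_mid.
- bar: the tone bar; origin at the centre of its underside, axes as bar_mid.
- mic: hand microphone lying level in a clip on a loose desk stand (2 kg, round foot 130 mm across, post to 0.24 m). Origin at the foot's centre on the table. The microphone points along its own -x.
- mic_front (a point): foremost point of the microphone's rounded silver grille (51 mm across), 255 mm above the table and 108 mm ahead of the post. Axes as the stand's: straight in front of the grille is its own -x.
- mug_a: blue enamel mug, 82 across, 90 mm high; origin under its centre. To be left alone.
- bowl_steel: steel bowl upside down, 112 across, 55 mm high; origin under its centre. To be left alone.
- bowl_brass: brass bowl upside down, 110 across, 50 mm high; origin under its centre. To be left alone.
- tumbler: glass tumbler, 72 across, 95 mm high; origin under its centre. To be left alone.

How it is judged:
By the outcome, as a careful person would: the job done as asked, in the order asked, and still so for the second after the job is handed in, while the arm keeps its last pose, push and grip.
It also fails if it takes over 59 s, if anything falls off the work surface, if the arm or the gripper's body presses on something with over 40 N, if the wrist force passes 120 N, or if a joint passes its speed limit or range.

### The arm

A 7-joint arm with a two-finger parallel gripper is mounted at the origin on the work surface. World frame = base frame: x ahead of the robot, y to its left, z up, the work surface at z = 0. Lengths are in mm, angles in rad, forces in N, time in s.
With the tool pointing down it reaches from about 400 to 900 mm from the base axis. Payload 5.6 kg.
Tool frame: the origin (TCP) lies midway between the tips of the shut fingers; the grasp point (between the pads) lies 19 mm behind it; x points along the fingers, y is the direction in which the jaws open and shut, and the axes are right-handed (so a half turn about x gives the same grasp; the last joint's range is limited). The gripper opens to 92 mm and grips with 3 to 60 N. Pads are 20 mm wide; open, the fingers measure 128 mm over their backs; the gripper's body (75 mm by 189 mm) begins 69 mm behind the grasp point.
Start: joints at [-0.043, 0.468, -0.012, 1.603, 0.006, 1.071, -0.056], TCP at [650.007, -0.044, 214.592] pointing down, gripper open.
Joint ranges: [-2.53, 2.53], [-0.31, 2.02], [-1.57, 1.55], [0.28, 2.44], [-1.29, 4.43], [0.15, 1.84], [-2.92, 2.92]. Speed limits (rad/s): [2.57, 2.57, 3.14, 3.14, 3.14, 3.14, 3.14].

### API

Orientations are given as a rotation vector (axis times angle).
In Python, from cell import robot, grip, kin, viewer gives the robot as it stands. Calls block until the motion is done:
- robot.movep(position, orientation): joint-space move of the TCP to a pose.
- robot.servo_line(position, feed=150, rotation=None): straight line of the TCP; rotation=None keeps the orientation; feed is the mean speed in mm/s.
- robot.goto_joints(angles): joint-space move.
- grip(opening, newtons=None): opening from 0.0 (shut) to 1.0 (fully open); newtons is the grip in N (None keeps the last); returns when the fingers have stopped.
- robot.hold(seconds).
- kin.ik(position, orientation): joint angles nearest the present ones, or None.
- robot.observe(): the state.
- viewer.read_camera(name): name is "scene" or "side" or "wrist"; returns the picture (400x640x3 uint8, red, green, blue); there is no depth.
- viewer.camera_info(name): a dict with "camera_matrix" (3x3 intrinsics, pixels), "k1" (the pictures are not rectified: a ray, as slopes to the right and down, at radius r is drawn at 1 + k1 r^2 times it, then the intrinsics apply), "R" (3x3) and "t" (3): a world point X has camera coordinates R X + t. Camera axes: x right, y down, z forward; pixel columns grow to the right and rows downward; lengths in mm; the calibration is good to about 2 mm. A picture is of the moment at which its call begins: read the wrist's pose just before it. camera_info takes no time and is no camera call; for the wrist camera it gives the pose at the moment of the call.
A pose or a line that the arm cannot do raises robot.IKError and nothing moves.
- robot.job_done(): hands the job in, once; it reports no verdict.
Trained networks look in the newest picture that a camera, given by its name, has taken for a name from the list of things; names that differ only in an ending like _2 or _b are one class to them, and where a whole thing is asked for, a point or a joint stands for the part that bears it (a point fixed in the world has none). Each returns a list of dicts, best first, with "confidence" (0 to 1); they miss things now and then, are a little off and sometimes report something else, mostly with a low value. They report only what shows in the picture. A call takes as long as a camera call.
- viewer.silhouettes(name, camera): "mask" (400x640 bool, what is visible of it).
- viewer.pinpoint(name, camera): "at" ([x, y, z] in mm, in the coordinates of the camera as it stood for that picture, good to about 4 mm: a listed point, or the origin of a listed thing).
The state is a dict: "t": time; "joints": joint angles; "joint_velocities": joint speeds; "joint_torque": joint torques, N m; "tcp_pos": TCP position; "tcp_rot": TCP orientation; "contact_force": force on the tool from outside, world axes, zero at the start; "wrist_torque": the same for the moment, N m; "grip_width": opening from 0.0 (shut) to 1.0 (fully open).
Only numpy, scipy, OpenCV 4.12 (cv2) and the standard library are available. Lean on these libraries where they do the work, as an engineer would, in place of code of your own. Each camera call takes 0.05 s, during which the arm holds its last target.

## Working session

There is one attempt and no reset: what is moved stays moved. The work goes in short steps, each a Python script; the robot and the scene stay as the last script left them, time stands still between calls to the robot, and variables do not carry over. Pictures are saved under pics/ and viewed, and the job is handed in when it is done.

```bash
ls; mkdir -p pics
cat > h.py <<'E'
import numpy as np, cv2
from cell import robot, grip, kin, viewer
from scipy.spatial.transform import Rotation as R
def save(cam,fn):
    im=viewer.read_camera(cam); cv2.imwrite('pics/'+fn,cv2.cvtColor(im,cv2.COLOR_RGB2BGR)); return im
def pin(name,cam,info=None):
    info=info or viewer.camera_info(cam)
    Rm=np.array(info['R']);t=np.array(info['t'])
    return [(round(d['confidence'],2),np.round(Rm.T@(np.array(d['at'])-t),1)) for d in viewer.pinpoint(name,cam)][:3]
E
python3 - <<'E'
from h import *
for c in ['scene','side','wrist']:
    save(c,c+'0.png')
    for n in ['rack','drawer_floor','drawer_grip','bar_mid','bar_front','bar_back','mic','mic_front','mug_a','bowl_steel','bowl_brass','tumbler']:
        print(c,n,pin(n,c)[:2])
s=robot.observe();print(s)
E
```

```text
pics
scene rack []
scene drawer_floor [(0.62, array([ 518.6, -416.6,    1. ]))]
scene drawer_grip [(0.6, array([540.9,  54.2, 125.2]))]
scene bar_mid []
scene bar_front [(0.61, array([587.8, 122.1,  77.4])), (0.42, array([ 7.302e+02, -1.813e+02, -6.000e-01]))]
scene bar_back []
scene mic [(0.88, array([ 516.1, -417.6,   -1.6]))]
scene mic_front [(0.62, array([ 541.9, -313.8,  255.1])), (0.35, array([588.7, 121. ,  78.8]))]
scene mug_a [(0.68, array([ 729.4, -178.6,    0. ]))]
scene bowl_steel [(0.66, array([ 726. , -340.2,   -3.1]))]
scene bowl_brass [(0.61, array([ 380.4, -230.8,    1.5])), (0.32, array([540.2,  54.1, 128. ]))]
scene tumbler [(0.87, array([ 376.7, -407.2,    1.8]))]
side rack [(0.73, array([575. , 172.2,  -1.5]))]
side drawer_floor [(0.81, array([634.8, 259.1,  67.1]))]
side drawer_grip [(0.82, array([541.1,  51.8, 124.6]))]
side bar_mid []
side bar_front [(0.75, array([ 5.144e+02, -4.171e+02,  2.000e-01])), (0.57, array([586.9, 123.8,  81. ]))]
side bar_back []
side mic [(0.71, array([ 513.1, -414.7,    1.4]))]
side mic_front [(0.63, array([ 543.1, -316.4,  253.2])
[... 759 characters left out ...]
))]
{'t': 1.95, 'joints': array([-0.04300518,  0.4675421 , -0.01157373,  1.60270854,  0.00599161,
        1.07140752, -0.0563067 ]), 'joint_velocities': array([ 0.00295087, -0.00058197, -0.00119961, -0.0004321 ,  0.00100629,
       -0.00222522, -0.00033101]), 'joint_torque': array([ 1.45095041e-04, -5.20411205e+01, -1.23943735e-02, -2.44052696e+01,
       -5.68188645e-02,  1.13817208e-02,  5.10369841e-05]), 'tcp_pos': array([ 6.49996440e+02, -5.45660065e-02,  2.14561465e+02]), 'tcp_rot': array([ 1.20922649,  1.20913983, -1.20931597]), 'contact_force': array([0.77188807, 0.29285497, 0.4132339 ]), 'wrist_torque': array([ 0.04128523, -0.01802398, -0.00159708]), 'grip_width': 1.0002115260502102}
```

View pics/scene0.png

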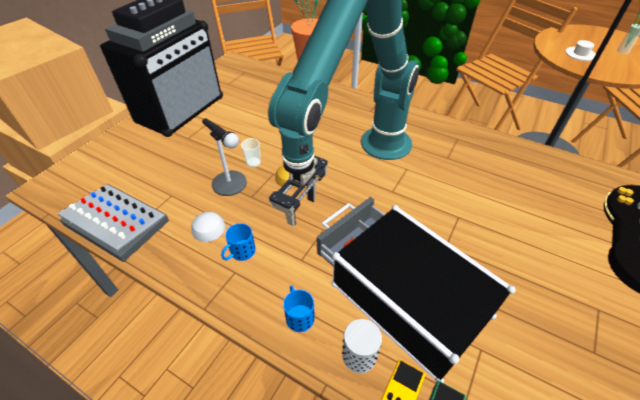

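View pics/side0.png

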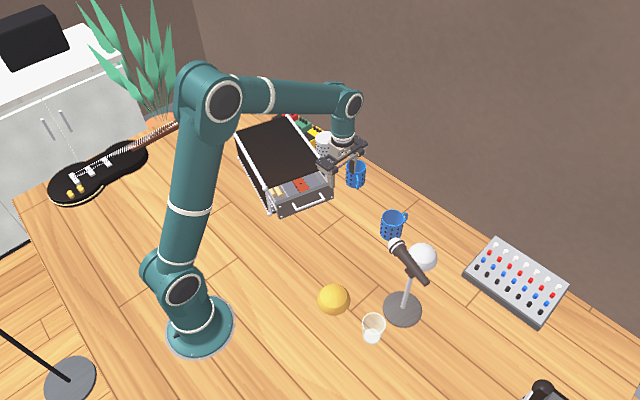

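View pics/wrist0.png

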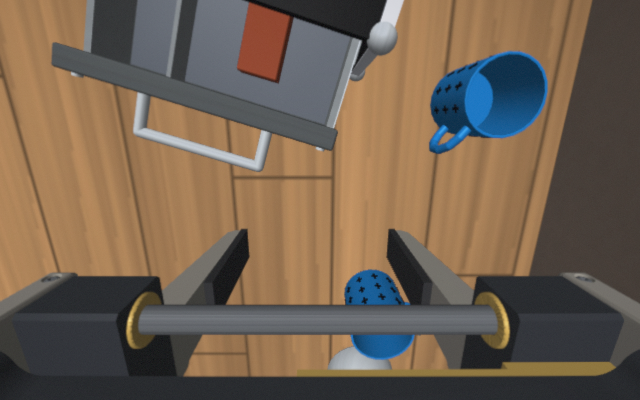

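```bash
cat >> h.py <<'E'
def ray(cam,px,z,info=None):
    i=info or viewer.camera_info(cam); K=np.array(i['camera_matrix'])
    Rm=np.array(i['R']);t=np.array(i['t']); k=i['k1']
    d=cv2.undistortPoints(np.array([[px]],float),K,np.array([k,0,0,0.]))[0,0]
    v=Rm.T@np.array([d[0],d[1],1]); c=-Rm.T@t
    return c+v*(z-c[2])/v[2]
def proj(cam,X,info=None):
    i=info or viewer.camera_info(cam); K=np.array(i['camera_matrix'])
    p=np.array(i['R'])@X+np.array(i['t']); a=p[:2]/p[2]; a=a*(1+i['k1']*(a@a)); return K[:2,:2]@a+K[:2,2]
E
python3 - <<'E'
from h import *
ang=lambda a,b:np.degrees(np.arctan2((b-a)[1],(b-a)[0]))
for n,p,q,z in [('handle',(139,131),(263,166),130),('front top outer',(55,68),(332,150),148),('divider',(206,0),(176,77),100),('bar R',(293,10),(279,80),100),('bar L',(250,0),(238,70),100),('top front edge rack',(232,0),(370,37),160)]:
    a=ray('wrist',p,z);b=ray('wrist',q,z);print(n,a.round(1),b.round(1),ang(a,b).round(1),np.linalg.norm(a-b).round(1))
i=viewer.camera_info('wrist'); print(i, -np.array(i['R']).T@np.array(i['t']))
for p in [(396,208),(508,289),(336,256),(450,360)]: print(ray('scene',p,160).round(1))
# rack check: corners
E
```

```text
handle [491.9  68.7 130. ] [599.4  37.6 130. ] -16.1 111.9
front top outer [446.1 116.8 148. ] [661.   53.8 148. ] -16.4 224.0
divider [551.4 179.1 100. ] [516.6 116.7 100. ] -119.2 71.4
bar R [627.4 171.2 100. ] [612.9 113.9 100. ] -104.2 59.1
bar L [590. 179. 100.] [575.1 122.6 100. ] -104.8 58.3
top front edge rack [590.1 157.4 160. ] [686.4 134.5 160. ] -13.4 99.0
{'camera_matrix': array([[279.89158341,   0.        , 317.50849606],
       [  0.        , 279.89158341, 200.54923884],
       [  0.        ,   0.        ,   1.        ]]), 'k1': -0.004817079409168715, 'R': array([[ 9.99999588e-01, -8.72827253e-04, -2.47976325e-04],
       [-7.71189669e-04, -9.61563646e-01,  2.74581064e-01],
       [-4.78106855e-04, -2.74580760e-01, -9.61563923e-01]]), 't': array([-648.88323124,  -30.43011064,  389.83067185])} [649.04587745  77.2131511  383.04173453]
[458.  211.8 160. ]
[569.3 558.9 160. ]
[698.3 138.6 160. ]
[812.8 486.5 160. ]
```

Run:
```python
import cv2
a=cv2.imread('pics/scene0.png')[180:380,270:530]; cv2.imwrite('pics/s0c.png',cv2.resize(a,None,fx=3,fy=3))
a=cv2.imread('pics/side0.png')[100:230,220:380]; cv2.imwrite('pics/d0c.png',cv2.resize(a,None,fx=4,fy=4))
```

```text
(no output)
```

View pics/s0c.png

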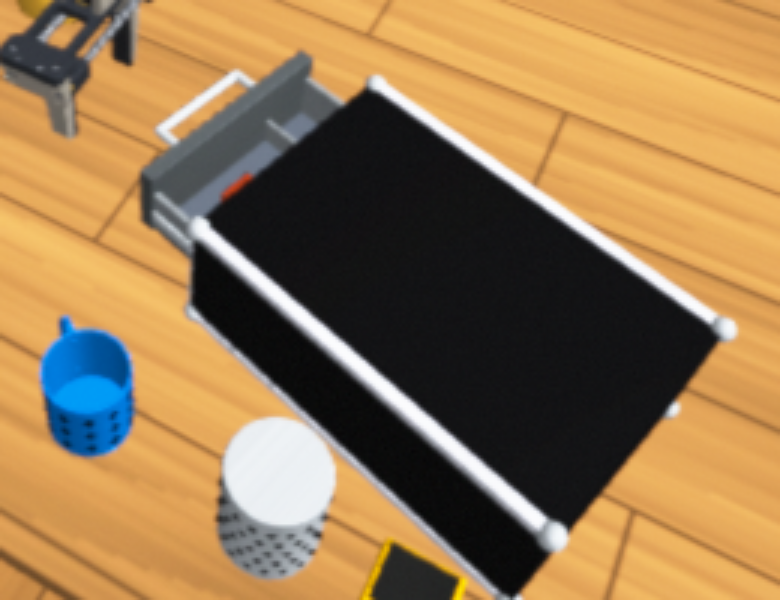

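View pics/d0c.png

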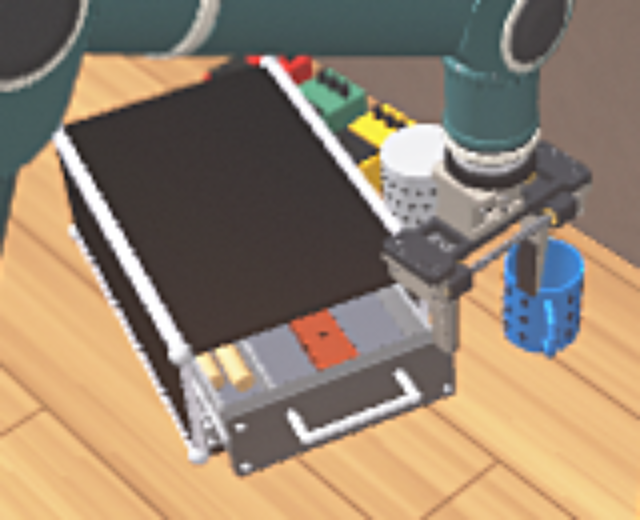

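```bash
cat >> h.py <<'E'
yaw=np.radians(73.4); u=np.array([np.cos(yaw),np.sin(yaw),0]); v=np.array([-np.sin(yaw),np.cos(yaw),0])
def rot(j,tilt=0,axis=None):
    x=np.array([0,0,-1.]); M=np.column_stack([x,j,np.cross(x,j)])
    r=R.from_matrix(M)
    if tilt: r=R.from_rotvec(np.asarray(axis)*tilt)*r
    return r.as_rotvec()
E
python3 - <<'E'
from h import *
print(robot.observe()['tcp_rot'], R.from_rotvec(robot.observe()['tcp_rot']).as_matrix().round(2).tolist())
G=np.array([540.8,52.4,0])
for s in (1,-1):
    for nm,P in [('h',G+[0,0,108]),('hout',G-u*167+[0,0,108])]:
        q=kin.ik(P,rot(s*u)); print(s,nm,None if q is None else np.round(q,2))
    O=np.array([576,174,0])
    for nm,P,t in [('bar',O-95*u-26*v+[0,0,74],0),('tilt',O-130*u-26*v+[0,0,110],.45),('tilt2',O-280*u-26*v+[0,0,190],.45),('fin',np.array([590,-137,250]),0)]:
        q=kin.ik(P,rot(s*v,t,v)); print(s,nm,None if q is None else np.round(q,2))
grip(0.26,30)
robot.movep(G+[0,0,185],rot(u))
save('wrist','w1.png'); save('side','s1.png'); print(robot.observe()['t'],robot.observe()['contact_force'],pin('drawer_grip','wrist'),pin('drawer_grip','side'))
E
```

```text
[ 1.20922649  1.20913983 -1.20931597] [[-0.0, 1.0, -0.0], [-0.0, -0.0, -1.0], [-1.0, -0.0, 0.0]]
1 h [ 0.08  0.45 -0.29  1.94  0.18  0.78  0.97]
1 hout [ 0.35  0.39 -0.25  2.03  0.14  0.74  1.3 ]
1 bar [ 0.26  0.62 -0.6   1.85  0.47  0.81  2.28]
1 tilt [ 0.03  0.67 -0.52  1.72  0.68  1.25  2.05]
1 tilt2 [ 0.28  0.45 -0.51  1.84  0.65  1.22  2.31]
1 fin [ 0.59  0.43 -0.56  1.65  0.24  1.14  2.82]
-1 h [-0.43  0.44  0.34  1.97 -0.2   0.77 -1.83]
-1 hout [-0.16  0.38  0.37  2.06 -0.2   0.73 -1.52]
-1 bar [-0.2   0.53  0.01  1.88 -0.01  0.73 -0.47]
-1 tilt [-0.46  0.6   0.16  1.76  0.31  1.08 -0.79]
-1 tilt2 [-0.29  0.39  0.21  1.88  0.38  1.08 -0.6 ]
-1 fin [ 0.11  0.36  0.08  1.68 -0.03  1.1  -0.09]
4.1333 [-0.17616659  0.29490562  0.26864186] [(0.57, array([541.3,  53.4, 124.7]))] [(0.71, array([541.5,  53.8, 123.5]))]
```

View pics/w1.png

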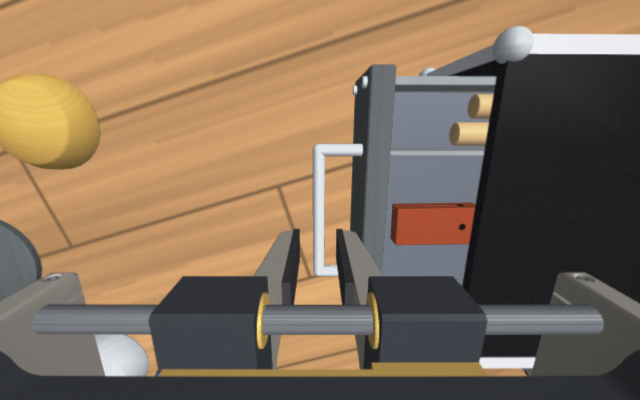

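The fingertips (cols 297 and 340) straddle the handle (col 320), which is vertical in the wrist image, so the yaw is right. Next I'll descend, grip and pull.

Run:
```python
from h import *
G=np.array([541.1,53.2,0])
robot.servo_line(G+[0,0,107],feed=120)
print('down',robot.observe()['contact_force'])
grip(0.0,30); s=robot.observe(); print('grip',s['grip_width'],s['contact_force'])
robot.servo_line(G-u*150+[0,0,107],feed=120); s=robot.observe(); print(s['contact_force'],s['tcp_pos'])
for d in range(155,200,4):
    robot.servo_line(G-u*d+[0,0,107],feed=60); s=robot.observe(); f=s['contact_force']@u; print(d,round(f,1),s['contact_force'].round(1),((s['tcp_pos']-G)@u).round(1))
    if f>14: break
print(s['t'])
save('side','s2.png'); save('wrist','w2.png')
print(pin('drawer_grip','side'))
```

```text
down [-0.52472931 -0.07361783 -0.19784993]
grip 0.09301044030606496 [-1.25228061 -0.36217444  4.68652703]
[-2.0069255   0.29926338  9.73197379] [497.96054206 -91.59356521 107.74278217]
155 -0.1 [-1.9  0.5 10.5] -155.8
159 1.2 [-1.4  1.7  9.6] -159.6
163 0.8 [-1.   1.1  9.5] -163.5
167 0.4 [-2.1  1.1 10.6] -167.5
171 0.7 [-1.7  1.2  8.8] -171.5
175 5.7 [-0.6  6.2  9. ] -173.2
179 14.6 [ 2.5 14.4  7.8] -173.3
8.5583
[(0.65, array([ 490.7, -113.3,  123.9]))]
```

View pics/s2.png

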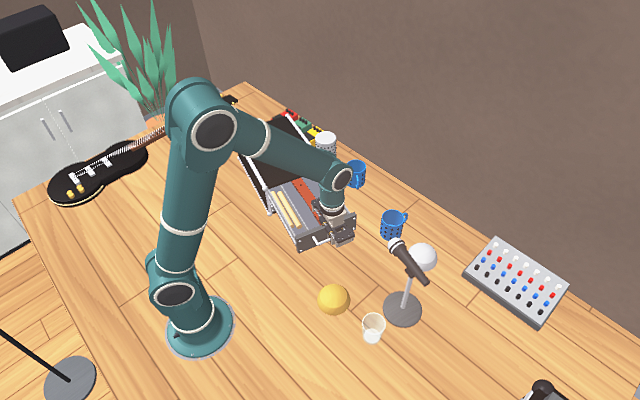

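```bash
cat >> h.py <<'E'
O=np.array([491.6,-112.9,0])+293*u
def rk(p): d=np.asarray(p)-O; return np.array([d@u,d@v,d[2]]).round(1)
def W(x,y,z): return O+x*u+y*v+np.array([0,0,z])
E
python3 - <<'E'
from h import *
s=robot.observe()
robot.servo_line(s['tcp_pos'],feed=60); print(robot.observe()['contact_force'].round(1))
grip(0.28,30)
p=robot.observe()['tcp_pos']; robot.servo_line(p+[0,0,110],feed=200)
grip(0.7)
robot.movep(W(-150,-26,240),rot(-v))
save('wrist','w3.png')
info=viewer.camera_info('wrist')
for n in ['drawer_grip','bar_front','bar_mid','bar_back','drawer_floor','rack']:
    for c in ['wrist','side','scene']:
        if c!='wrist': viewer.read_camera(c)
        else: viewer.read_camera(c)
        print(n,c,[(a,b,rk(b)) for a,b in pin(n,c)[:2]])
save('side','s3.png');save('scene','c3.png')
print(robot.observe()['t'])
E
```

```text
[0.5 2.  4.2]
drawer_grip wrist []
drawer_grip side [(0.87, array([ 489.7, -114.4,  124.7]), array([-295. ,    1.4,  124.7]))]
drawer_grip scene [(0.74, array([ 493.6, -112.4,  125.5]), array([-291.9,   -1.8,  125.5]))]
bar_front wrist [(0.74, array([538.8, -45.3,  81.5]), array([-214.7,  -25.9,   81.5]))]
bar_front side [(0.92, array([537.5, -42.7,  79.7]), array([-212.6,  -23.9,   79.7]))]
bar_front scene [(0.88, array([541.3, -41.7,  77.7]), array([-210.6,  -27.3,   77.7]))]
bar_mid wrist [(0.74, array([576. , 102.2,  79.4]), array([-62.8, -19.4,  79.4]))]
bar_mid side [(0.66, array([578.2,  98.2,  80.9]), array([-66. , -22.7,  80.9]))]
bar_mid scene [(0.76, array([580.2, 100. ,  78.9]), array([-63.7, -24.1,  78.9]))]
bar_back wrist []
bar_back side [(0.87, array([622.3, 239.4,  79.5]), array([ 82. , -24.6,  79.5])), (0.37, array([534.1, -42.9,  80.8]), array([-213.8,  -20.7,   80.8]))]
bar_back scene [(0.75, array([ 375.3, -410.6,    0.9]), array([-611.5,   26.4,    0.9]))]
drawer_floor wrist []
drawer_floor side [(0.89, array([585.9,  95.4,  68.2]), array([-66.4, -30.9,  68.2]))]
drawer_floor scene [(0.8, array([579.9,  93.2,  71.1]), array([-70.3, -25.7,  71.1])), (0.48, array([ 723.2, -337.7,   -2.3]), array([-442.3, -286.2,   -2.3]))]
rack wrist [(0.61, array([574.4, 165.3,  -2.7]), array([-2.7,  0.1, -2.7]))]
rack side [(0.88, array([575.2, 170.9,  -1.1]), array([ 2.9,  1. , -1.1]))]
rack scene []
14.3333
```

View pics/w3.png

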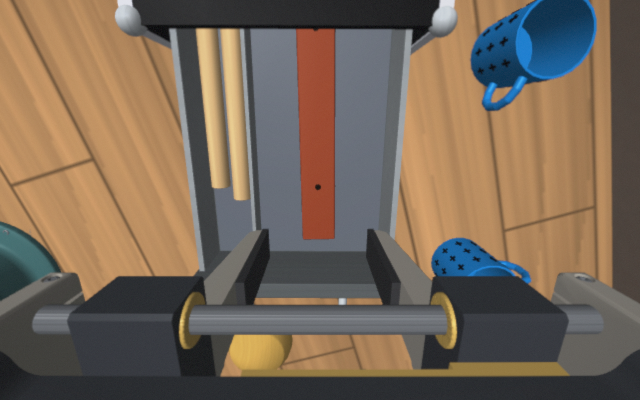

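View pics/s3.png

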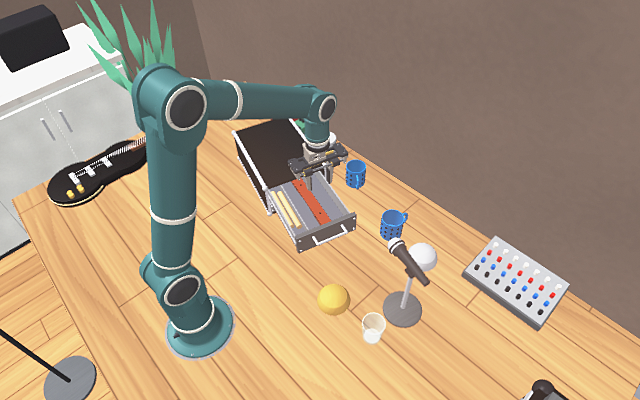

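Run:
```python
from h import *
for p in [(303,238),(335,238),(297,30),(335.5,30)]: print(rk(ray('wrist',p,90)))
for p in [(149,25),(430,25)]: print(rk(ray('wrist',p,158)))
for p in [(251,40),(386,40),(213,272),(213+180,272)]: print('d',rk(ray('wrist',p,100)))
m=viewer.silhouettes('bar_mid','wrist')
viewer.read_camera('wrist'); m=viewer.silhouettes('bar_mid','wrist')
for d in m[:2]:
    ys,xs=np.nonzero(d['mask']); print(d['confidence'],len(ys),ys.min(),ys.max())
    for y in (50,100,150,200,230):
        x=xs[ys==y]; 
        if len(x): print(y,x.min(),x.max(),rk(ray('wrist',((x.min()+x.max())/2,y),90)))
```

```text
[-211.9   -7.1   90. ]
[-211.9  -46.5   90. ]
[15.1 -4.4 90. ]
[ 15.1 -43.3  90. ]
[1.000e-01 1.083e+02 1.580e+02]
[  -0.2 -114.1  158. ]
d [  3.6  40.5 100. ]
d [  3.5 -92.7 100. ]
d [-253.   104.4  100. ]
d [-253.1 -118.3  100. ]
0.84 7484 29 239
50 297 334 [ -3.2 -23.1  90. ]
100 298 334 [-51.7 -23.5  90. ]
150 300 334 [-104.8  -24.5   90. ]
200 301 334 [-163.3  -25.    90. ]
230 303 334 [-201.3  -26.2   90. ]
```

```bash
cat >> h.py <<'E'
by=yaw+np.radians(0.75); ub=np.array([np.cos(by),np.sin(by),0]); vb=np.array([-np.sin(by),np.cos(by),0])
XG=-95.; DB=88-XG; C0=W(XG,-24.9,0)  # grasp ground point, bar axis along ub
def tcp(xb,zb,deg):
    t=np.radians(deg); x=xb-DB*np.cos(t)+4*np.sin(t); z=zb+DB*np.sin(t)+4*np.cos(t)
    return C0+(x-XG)*ub+np.array([0,0,z]), rot(-vb,t,vb)
E
python3 - <<'E'
from h import *
for w in [(88,70,0),(74,78,10),(62,80,25),(-29,122,25)]: 
    q=kin.ik(*tcp(*w)); print(w,tcp(*w)[0].round(1),None if q is None else np.round(q,2))
p,r=tcp(88,70,0)
robot.movep(p+[0,0,60],r)
robot.servo_line(p,feed=120); print('down',robot.observe()['contact_force'].round(1), robot.observe()['tcp_pos'].round(1))
robot.hold(.1);f0=robot.observe()
grip(0.0,50); robot.hold(.2); s=robot.observe(); print('grip',s['grip_width']*92,s['contact_force'].round(1),s['t'])
save('wrist','w4.png')
p,r=tcp(88,76,0); robot.servo_line(p,feed=30,rotation=r); robot.hold(.3); s=robot.observe(); print(s['contact_force'].round(1),s['wrist_torque'].round(2),s['tcp_pos'].round(1))
save('wrist','w5.png'); save('side','s5.png')
E
python3 -c "
import cv2,numpy as np
a=cv2.imread('pics/w4.png');b=cv2.imread('pics/w5.png')
cv2.imwrite('pics/w45.png',np.hstack([a[:,120:520],b[:,120:520]]))"
```

```text
(88, 70, 0) [572.   69.7  74. ] [-0.08  0.53 -0.12  1.88  0.09  0.73 -0.54]
(74, 78, 10) [569.2  59.6 113.7] [-0.18  0.51 -0.1   1.82  0.25  0.92 -0.7 ]
(62, 80, 25) [570.1  62.8 161. ] [-0.3   0.54 -0.08  1.69  0.41  1.21 -0.86]
(-29, 122, 25) [545.2 -24.7 203. ] [-0.2   0.42 -0.05  1.78  0.42  1.2  -0.73]
down [-0.3 -0.7 -0.4] [572.9  69.5  75. ]
grip 39.258949651968685 [-0.6 -0.4  2.9] 16.475
[-0.5 -1.3 -0.6] [-0.04  0.02  0.  ] [571.9  69.7  79.9]
```

View pics/w45.png

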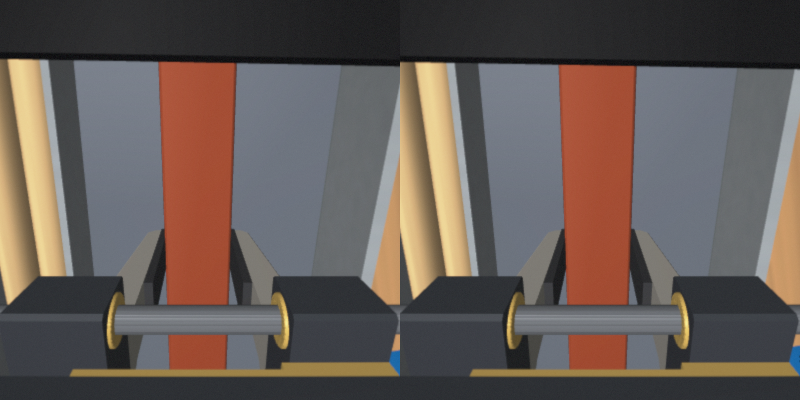

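```bash
python3 - <<'E'
from h import *
for w in [(82,77,5),(74,79,10)]:
    p,r=tcp(*w); robot.servo_line(p,feed=50,rotation=r); s=robot.observe(); print(w,s['contact_force'].round(1),s['wrist_torque'].round(2),s['grip_width']*92,s['t'])
robot.hold(.3);s=robot.observe(); print(s['contact_force'].round(1),s['wrist_torque'].round(2))
save('wrist','w6.png'); save('side','s6.png');
print([(a,rk(b)) for a,b in pin('bar_front','side')],[(a,rk(b)) for a,b in pin('bar_mid','side')])
save('scene','c6.png')
print([(a,rk(b)) for a,b in pin('bar_front','scene')],[(a,rk(b)) for a,b in pin('bar_mid','scene')])
E
python3 -c "
import cv2,numpy as np
a=cv2.imread('pics/s6.png')[120:270,220:380]; cv2.imwrite('pics/s6c.png',cv2.resize(a,None,fx=4,fy=4))"
```

```text
(82, 77, 5) [ 0.7  0.  -1.6] [ 0.06  0.06 -0.  ] 39.23607926203643 17.775
(74, 79, 10) [-1.2 -1.  -2.3] [ 0.18 -0.02  0.  ] 39.18599613524665 18.3
[ 0.9 -0.7 -1.1] [ 0.22 -0.06 -0.02]
[(0.67, array([-220.4,  -23.5,  143.2])), (0.44, array([-72.3, -24.8, 106.2]))] [(0.59, array([-74.7, -23.1, 114.4]))]
[(0.56, array([-220.4,  -26.2,  138.3]))] [(0.87, array([-75.2, -27.2, 114.4]))]
```

View pics/s6c.png

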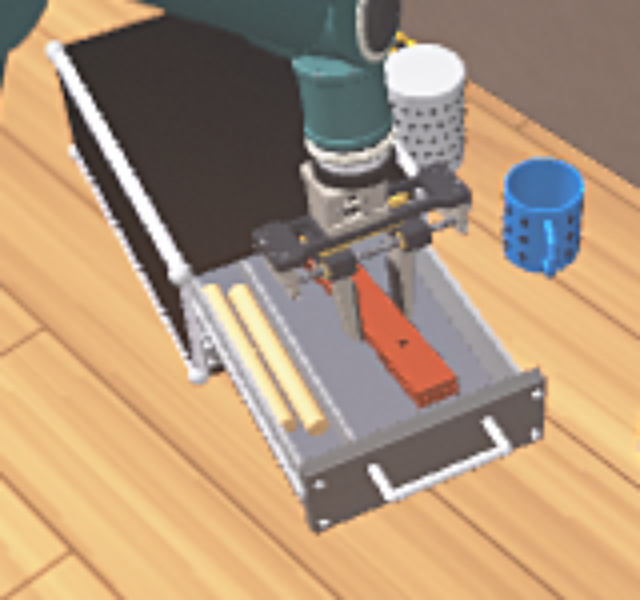

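View pics/w6.png

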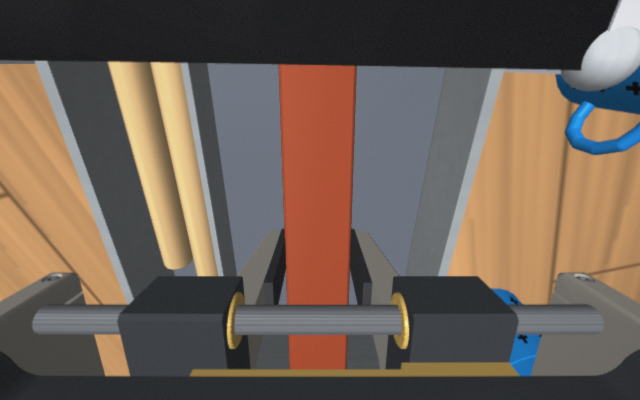

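The bar follows the tool with no droop (bar_front z is 141 expected, 138–143 seen). I'll go on to 25° and draw it out.

```bash
python3 - <<'E'
from h import *
def go(w,f):
    p,r=tcp(*w); robot.servo_line(p,feed=f,rotation=r); s=robot.observe(); print(w,s['contact_force'].round(1),s['wrist_torque'].round(2),round(s['grip_width']*92,2),s['t'])
for w in [(70,79,15),(66,80,20),(62,81,25)]: go(w,60)
robot.hold(.2)
save('wrist','w7.png'); save('side','s7.png')
print([(a,rk(b)) for a,b in pin('bar_front','side')],[(a,rk(b)) for a,b in pin('bar_mid','side')])
t=np.tan(np.radians(25))
for xb in (40,15,-10,-40): go((xb,81+(62-xb)*t,25),80)
save('side','s8.png'); save('wrist','w8.png')
print([(a,rk(b)) for a,b in pin('bar_front','side')],[(a,rk(b)) for a,b in pin('bar_mid','side')],[(a,rk(b)) for a,b in pin('bar_back','side')])
save('scene','c8.png')
print([(a,rk(b)) for a,b in pin('bar_front','scene')],[(a,rk(b)) for a,b in pin('bar_mid','scene')],[(a,rk(b)) for a,b in pin('bar_back','scene')])
x=tcp(-40,128.6,25); print(rk(x[0]))
E
python3 -c "
import cv2,numpy as np
a=cv2.imread('pics/s7.png')[100:280,200:400];b=cv2.imread('pics/s8.png')[100:280,200:400]; cv2.imwrite('pics/s78.png',cv2.resize(np.hstack([a,b]),None,fx=2,fy=2))"
```

```text
(70, 79, 15) [-0.1  0.5 -1.7] [ 0.29 -0.05  0.  ] 39.32 19.3583
(66, 80, 20) [ 0.6 -0.8 -1.6] [ 0.37 -0.03  0.02] 39.44 19.775
(62, 81, 25) [ 0.1 -0.1 -1.4] [ 0.49 -0.08 -0.05] 39.55 20.1917
[(0.65, array([-205.9,  -22.8,  220.4]))] [(0.8, array([-70.2, -23.5, 154.2]))]
(40, np.float64(91.25876847940997), 25) [-0.4  0.6 -0.9] [ 0.52 -0.08 -0.01] 39.34 21.0417
(15, np.float64(102.91645993328493), 25) [ 0.2  0.3 -2.2] [ 0.5  -0.13  0.  ] 39.43 21.5333
(-10, np.float64(114.5741513871599), 25) [ 0.4  0.1 -1. ] [ 0.52 -0.16  0.04] 39.5 22.025
(-40, np.float64(128.56338113180985), 25) [-0.6  0.4 -1.1] [ 0.53 -0.11 -0.03] 39.89 22.5917
[(0.87, array([-306.9,  -22.5,  265.7]))] [(0.64, array([-175.5,  -27.7,  202.5])), (0.2, array([-290.8,    0.4,  123.8]))] [(0.9, array([-41.7, -20. , 137. ]))]
[(0.72, array([-307.6,  -27.5,  262.9]))] [(0.95, array([-170.2,  -28.8,  198.7])), (0.18, array([-291.4,   -0.8,  125.6]))] [(0.76, array([-33. , -25.7, 139.6])), (0.29, array([-180.3,  -27.9,  193.9]))]
[-204.2  -26.3  209.6]
```

View pics/s78.png

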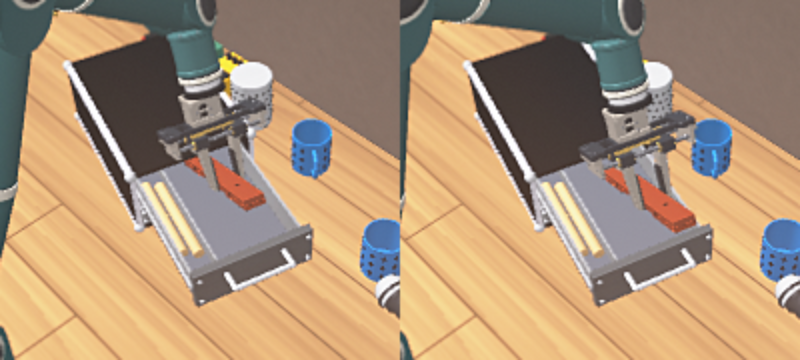

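View pics/c8.png

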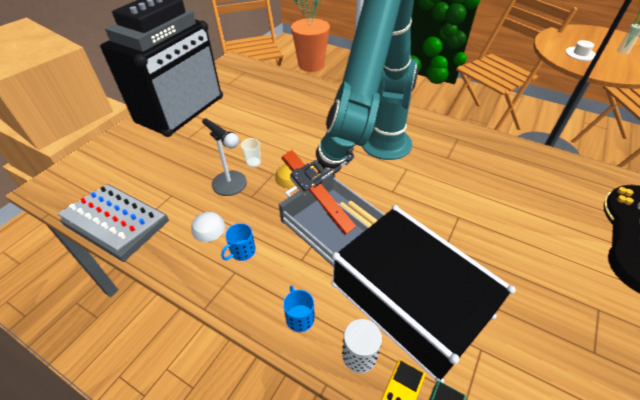

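Run:
```python
from h import *
def go(w,f):
    p,r=tcp(*w); robot.servo_line(p,feed=f,rotation=r); s=robot.observe(); print(w,s['contact_force'].round(1),s['wrist_torque'].round(2),round(s['grip_width']*92,2),s['t'])
go((-40,200,25),100); go((-60,245,0),100)
robot.hold(.3); s=robot.observe(); print(s['contact_force'].round(1),s['tcp_pos'].round(1))
for c in ['side','scene']:
  F=[];B=[];r={}
  for k in range(4):
    viewer.read_camera(c)
    for n in ['mic_front','mic','bar_front','bar_mid','bar_back']:
        q=pin(n,c)
        if q and q[0][0]>.5: r.setdefault(n,[]).append(q[0][1])
  for n in r: print(c,n,np.median(r[n],0).round(1),np.std(r[n],0).round(1),len(r[n]))
save('side','s9.png');save('scene','c9.png')
print(robot.observe()['t'])
```

```text
(-40, 200, 25) [-1.2  0.8 -1.9] [ 0.51 -0.09 -0.06] 39.41 23.9083
(-60, 245, 0) [-0.8  1.3 -1.4] [-0.01 -0.01  0.06] 39.39 24.5583
[-0.1 -0.3 -1.3] [532.  -71.1 248.9]
side mic_front [ 542.6 -313.5  254.4] [2.  1.2 0.9] 4
side mic [ 513.5 -415.4   -1.6] [0.7 1.2 1.6] 4
side bar_mid [540.  -42.  255.2] [1.3 1.8 0.4] 4
side bar_back [579.7  99.7 254.4] [1.6 1.6 1. ] 4
side bar_front [ 496.  -185.6  255.4] [1.  0.5 2.8] 2
scene mic_front [ 543.6 -312.9  255.6] [1.3 1.3 0.5] 4
scene mic [ 5.170e+02 -4.179e+02  4.000e-01] [ 11.7 132.8  54.1] 4
scene bar_mid [540.8 -42.2 253.4] [1.4 1.2 1.4] 4
scene bar_back [582.7 101.8 256. ] [1.4 1.1 0.6] 4
27.3583
```

View pics/s9.png

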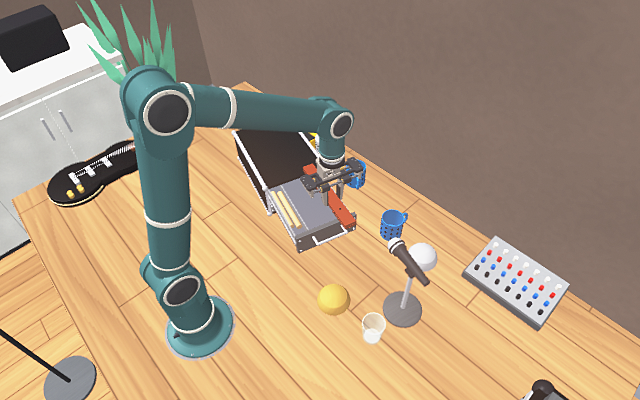

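View pics/c9.png

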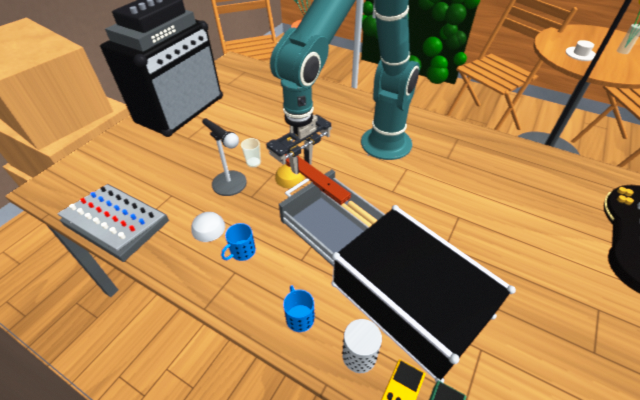

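```bash
python3 - <<'E'
from h import *
a=np.radians(74.8); m=np.array([np.cos(a),np.sin(a),0]); n=np.array([-np.sin(a),np.cos(a),0])
F=np.array([543,-313.5,255]); r=rot(-n)
for d,f in ((120,120),(36,50)):
    P=F+m*(d+117); P[2]=249.5
    print(np.round(kin.ik(P,r),2)); robot.servo_line(P,feed=f,rotation=r)
robot.hold(.5); s=robot.observe(); print(s['contact_force'].round(1),s['tcp_pos'].round(1),s['grip_width']*92,s['t'])
for c in ['side','scene','wrist']:
  rr={}
  for k in range(3):
    viewer.read_camera(c)
    for nm in ['mic_front','mic','bar_front','bar_mid','bar_back','drawer_grip']:
        q=pin(nm,c)
        if q and q[0][0]>.5: rr.setdefault(nm,[]).append(q[0][1])
  for nm in rr:
    p=np.median(rr[nm],0); print(c,nm,p.round(1),len(rr[nm]), 'mic frame',((p-F)@m).round(1),((p-F)@n).round(1))
save('side','s10.png');save('scene','c10.png');save('wrist','w10.png')
print(robot.observe()['t'])
E
python3 -c "
import cv2,numpy as np
a=cv2.imread('pics/s10.png')[130:350,240:480];b=cv2.imread('pics/c10.png')[90:310,160:400]; cv2.imwrite('pics/sc10.png',cv2.resize(np.hstack([a,b]),None,fx=1.66,fy=1.66))"
```

```text
[ 0.04  0.37  0.06  1.67 -0.02  1.1  -0.16]
[ 0.15  0.36  0.09  1.68 -0.04  1.1  -0.01]
[ 0.   0.8 -1.4] [ 583.1 -165.8  249.5] 39.25865867937264 30.4667
side mic_front [ 544.  -313.5  254.4] 3 mic frame 0.3 -1.0
side mic [ 512.8 -416.4   -3. ] 3 mic frame -107.2 2.2
side bar_front [ 550.6 -277.5  255.5] 3 mic frame 36.7 2.1
side bar_mid [ 590.4 -136.8  256.4] 3 mic frame 182.9 0.6
side bar_back [630.9   5.8 254.7] 3 mic frame 331.2 -1.1
side drawer_grip [ 489.7 -113.1  125.6] 3 mic frame 179.4 104.0
scene mic_front [ 545.1 -311.9  255.4] 3 mic frame 2.1 -1.6
scene mic [ 5.184e+02 -4.180e+02 -5.000e-01] 3 mic frame -107.3 -3.7
scene bar_front [ 550.9 -280.6  251.9] 3 mic frame 33.8 1.0
scene bar_mid [ 591.6 -134.3  254.1] 3 mic frame 185.7 0.1
scene bar_back [631.6  10.2 257.2] 2 mic frame 335.5 -0.6
scene drawer_grip [ 491.3 -113.3  123.6] 3 mic frame 179.6 102.4
wrist mic_front [ 374.8 -235.7   -0.7] 1 mic frame 31.0 182.7
wrist bar_mid [ 586.5 -134.8  254.2] 2 mic frame 183.9 4.9
wrist drawer_grip [ 492.4 -116.3  123.8] 3 mic frame 177.0 100.5
33.7667
```

View pics/sc10.png

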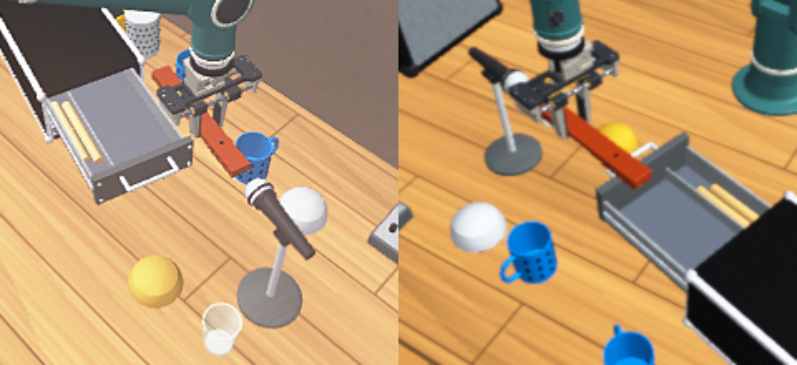

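View pics/w10.png

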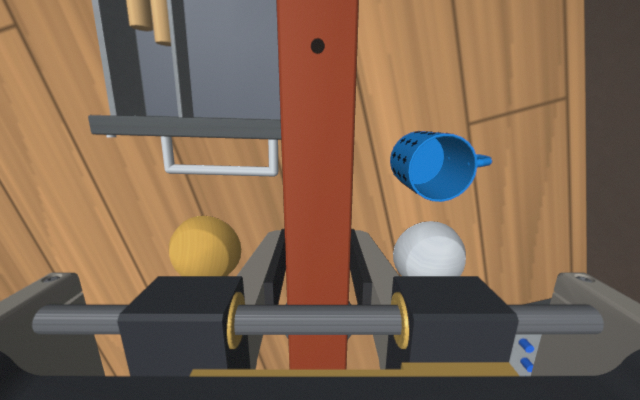

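Run:
```python
from h import *
a=np.radians(74.8); n=np.array([-np.sin(a),np.cos(a),0])
s=robot.observe(); robot.servo_line(s['tcp_pos']-2*n,feed=10); robot.hold(.6)
s=robot.observe(); print(s['contact_force'].round(1),s['tcp_pos'].round(1),s['grip_width']*92,s['t'],abs(s['joint_velocities']).max())
robot.job_done()
```

```text
[-0.7  0.2 -1.3] [ 585.  -166.4  249.5] 39.38925256289949 34.7167 0.002546385624931689
the job is handed in; nothing more can be done
```

The bar is out of the drawer and held level and still in front of the microphone. I handed the job in at 34.7 s; no verdict is reported.

- **Drawer:** I pulled it by the handle until it hit its stop, about 173 mm of travel and a 15 N rise at the stop. It is still open, with the handle at about (491, -113).
- **Bar:** I gripped it across its sides at 50 N. I tilted the front end up to 25° and drew it out slantwise. No contact showed in the wrist force, and the bar did not slip or droop in the grip.
- **Final pose:** The front end is about 33–37 mm straight in front of the grille. Both bar ends and the grille read between 252 and 257 mm in height. The last reading showed the bar still, at 39.4 mm grip width.
- **Checks that disagreed:** The side and scene cameras put the bar end about 2–3 mm to one side of the grille's axis. I shifted the bar 2 mm to correct this, but took no new picture afterwards. The wrist camera reported the grille at a wrong place (the grille is out of its view), and I ignored that.
- **Surroundings:** The microphone measured within about 2 mm of where it started. The bowls, mug and tumbler look untouched in the pictures, but I did not measure them again at the end.

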